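Lock the specimen case with its bent pin

ROBOT

A 6-joint arm with a two-finger parallel gripper is mounted at the origin on the work surface. World frame = base frame: x ahead of the robot, y to its left, z up, the work surface at z = 0. Lengths are in mm, angles in rad, forces in N, time in s.
With the tool pointing down it reaches from about 225 to 875 mm from the base axis. Payload 3.4 kg.
Tool frame: the origin (TCP) lies where the fingers leave the gripper's body, on its centre line; the fingertips stand 73 mm ahead of it and the grasp point (between the pads) lies 54 mm ahead of it; z points along the fingers, x is the direction in which the jaws open and shut, and the axes are right-handed (so a half turn about z gives the same grasp; the last joint's range is limited). The gripper opens to 85 mm and grips with 20 to 120 N. Pads are 22 mm wide; open, the fingers measure 114 mm over their backs; the gripper's body (76 mm by 85 mm) begins 54 mm behind the grasp point. The pads swing forward as they close: fully open they stand 13 mm farther back than shut.
Start: joints at [1.012, 0.276, 1.505, -0, 1.361, -0.121], TCP at [243.787, 520.791, 303.928] pointing down, gripper open.
Joint ranges: [-2.89, 2.89], [-0.75, 2.08], [0.22, 2.7], [-1.18, 4.32], [0.11, 2.71], [-2.7, 2.7]. Speed limits (rad/s): [2.57, 2.57, 3.14, 3.14, 3.14, 3.14].

INTERFACE

Orientations are given as a unit quaternion [x, y, z, w].
In Python, from cell import r gives the robot as it stands. Calls block until the motion is done:
- r.reach(position, orientation): joint-space move of the TCP to a pose.
- r.move_straight(position, v=150, frame=None): straight line of the TCP; frame=None keeps the orientation; v is the mean speed in mm/s.
- r.movej(angles): joint-space move.
- r.gripper_to(opening, squeeze=None): opening from 0.0 (shut) to 1.0 (fully open); squeeze is the grip in N (None keeps the last); returns when the fingers have stopped.
- r.pause(seconds).
- r.solve_ik(position, orientation): joint angles nearest the present ones, or None.
- r.read_state(): the state.
- r.camera(name): name is "scene" or "side" or "wrist"; returns (picture, depth): 420x560x3 uint8, blue, green, red; 420x560 float32, mm along the optical axis (not along the pixel's ray), 0 where there is no reading.
- r.calibration(name): a dict with "intrinsics" (3x3 intrinsics, pixels), "origin" and "attitude" of the camera in the world. Camera axes: x right, y up, looking along -z (the intrinsics and any distortion apply to the point x, -y, -z); pixel columns grow to the right and rows downward; lengths in mm; the calibration is good to about 2 mm. A picture is of the moment at which its call begins: read the wrist's pose just before it. calibration takes no time and is no camera call; for the wrist camera it gives the pose at the moment of the call.
A pose or a line that the arm cannot do raises r.PlanningError and nothing moves.
- r.job_done(): hands the job in, once; it reports no verdict.
The state is a dict: "time_s": time; "joint_pos": joint angles; "joint_vel": joint speeds; "joint_efforts": joint torques, N m; "position": TCP position; "ee_rot": TCP orientation; "wrist_force": force on the tool from outside, world axes, zero at the start; "torque": the same for the moment, N m; "grip_width": opening from 0.0 (shut) to 1.0 (fully open).
Only numpy, scipy, OpenCV 4.12 (cv2) and the standard library are available. Lean on these libraries where they do the work, as an engineer would, in place of code of your own. Each camera call takes 0.05 s, during which the arm holds its last target.

TASK

Lock the blue specimen case: take the bent steel pin by its red paddle, find where the brass ring stands along the slot of the hasp on the lid (by touch or by eye), and feed the pin's tip through the ring, turning the pin so that it follows its own curve, until the paddle is fully home against the ring. Be gentle, never forcing the pin against the ring or the lid, leave it released and lying flat on the lid, and leave the other things on the bench alone.

Things in the scene. Friction and masses are not known exactly. Their poses are not given: they have to be found in the camera images.
- pin: Loose locking pin, about 60 g: an upright red paddle 12 (x) x 26 (y) x 60 (z) mm and a round steel bar 7 mm thick that leaves the paddle's +x face, level, and curves to +y. Origin: centre of the paddle's underside, z up. Lying flat it rests on bar and paddle, paddle upright. Starts on the bench (height 0) right of the case, at a yaw from -2.2 to 0 rad.
- pin_arc (a point): Centre of the bar's arc, at (0, 42, 3.5) mm in the pin's frame. The bar's centre line has radius 42 mm: (42 sin a, 42 - 42 cos a, 3.5) mm, from a = 0 at the paddle to the tip at a = 1.65 rad. Turning the pin about this point (counter-clockwise from above, tip first) makes the bar follow its own curve. Axes as body pin.
- pin_grip (a point): On the paddle, 50 mm above its underside: the place to grip, across the 12 mm (along x). Gripped with the fingertips 22 mm or more above the underside, the fingers stay clear above the ring when the paddle is home. Axes as body pin.
- pin_tip (a point): End of the bar's centre line, at a = 1.65 rad; the rounded tip reaches 3.5 mm beyond. Axes as body pin.
- pin_mid (a point): Point on the bar's centre line at a = 0.95 rad. Axes as body pin.
- pin_neck (a point): Point on the bar's centre line at a = 0.30 rad: it lies at the middle of the ring's bore when the pin is home, the paddle touching the ring's -x end. The home pin has its x axis about 0.3 rad clockwise of the case's +x (play about 0.2 rad), its arc on the case's +x, +y side. Axes as body pin.
- case: Blue specimen case with a flat grey lid, fixed to the bench: 260 (x) x 320 (y) x 75 (z) mm, origin at the centre of its underside. On the lid lies a flush steel hasp plate with a 92 mm slot along y, in which a brass ring stands. The pin goes through the ring from the case's -x side. More than 25 N between the pin and the case or ring is too rough.
- slot (a point): Middle of the slot on the lid's top, 75 mm above the bench; axes as the case. The ring: a barrel along x, bore 11, outside 19, length 10 mm, bore centre 4 mm and top 13.5 mm above the lid. It is NOT measured: it stands anywhere from y = -35 to +35 mm and swivels up to 0.2 rad about vertical (loose). Over about 5 N sideways slides it along y (stops at 37 mm); along x it is rigid.
- jar: Bystander: glass specimen jar with white lid, 60 mm across, 85 mm high, origin at its underside.
- dish: Bystander: amber glass dish, 90 mm across, 18 mm high, origin at its underside.
- loupe: Bystander: black round loupe, 56 mm across, 20 mm high, origin at its underside.
- vial_green: Bystander: clear vial with green cap, 24 mm across, 50 mm high, origin at its underside.
- vial_white: Bystander: clear vial with white cap, 24 mm across, 50 mm high, origin at its underside.
- vial_box: Bystander: open cardboard box of vials, 90 x 90 mm, caps up to 68 mm high, origin at its underside.
- driver: Bystander: small screwdriver, 160 mm long, lying along its x.
There are look-alikes about, which are no part of the job. There is more than one size of the pin; the job needs the middle-sized.

How it is judged (in metres and radians):
On the way, in this order (a step that is already met when the one before it is completed fails the run):
1. the pin is lifted off the bench (height (world z) of pin above 0.03 m), for 0.1 s.
2. the bar is in the ring's bore (((horizontal distance between pin_tip and ring_foot_c0 below 0.006 m and z of pin_tip in the frame of slot below 0.0095 m) or (horizontal distance between pin_mid and ring_foot_c0 below 0.006 m and z of pin_mid in the frame of slot below 0.0095 m) or (horizontal distance between pin_neck and ring_foot_c0 below 0.006 m and z of pin_neck in the frame of slot below 0.0095 m))).
At the end, for the whole second after the job is handed in: The pin is threaded through the ring and home: its neck point lies within 5.5 mm, seen from above, of the middle of the ring's bore (ring_foot_c0 in the rule); the pin lies flat on the lid (underside within 4 mm of the lid, tilt under 0.12 rad), released and at rest (horizontal distance between pin_neck and ring_foot_c0 below 0.0055 m and angle between pin's own z axis and vertical below 0.12 rad and z of pin in the frame of slot below 0.004 m and linear speed of pin below 0.01 m/s); the robot touches nothing.
It fails at once if the pin is pressed against the case or its ring with more than 25 N (contact force between pin and case above 25 N).
It fails at once if a bystander is moved more than 30 mm (distance of any of jar, dish, loupe, vial_green, vial_white, vial_box, driver from where it was at the start of the episode above 0.03 m).
It also fails if it takes over 72 s, if anything falls off the work surface, if the arm or the gripper's body presses on something with over 40 N, if the wrist force passes 120 N, or if a joint passes its speed limit or range.

## Working session

There is one attempt and no reset: what is moved stays moved. The work goes in short steps, each a Python script; the robot and the scene stay as the last script left them, time stands still between calls to the robot, and variables do not carry over. Pictures are saved under pics/ and viewed, and the job is handed in when it is done.

```bash
ls; mkdir -p pics; python3 - <<'E'
from cell import r
import cv2,numpy as np
for n in ["scene","side","wrist"]:
    c=r.calibration(n); p,d=r.camera(n)
    cv2.imwrite(f"pics/{n}0.png",p); np.save(f"pics/{n}0.npy",d); print(n,c)
s=r.read_state(); print(s)
E
```

```text
pics
scene {'intrinsics': array([[481.47201122,   0.        , 277.78394434],
       [  0.        , 481.47201122, 210.93445989],
       [  0.        ,   0.        ,   1.        ]]), 'origin': array([1193.21266611, -298.53208146,  812.12736947]), 'attitude': array([0.28221286, 0.22667428, 0.58519222, 0.72562024])}
side {'intrinsics': array([[380.68324208,   0.        , 281.0094817 ],
       [  0.        , 380.68324208, 212.93666118],
       [  0.        ,   0.        ,   1.        ]]), 'origin': array([387.27145315, 414.61591815, 734.9854028 ]), 'attitude': array([-0.04205163,  0.33771642,  0.93360316, -0.1120911 ])}
wrist {'intrinsics': array([[375.01713395,   0.        , 270.15663488],
       [  0.        , 375.01713395, 201.65587221],
       [  0.        ,   0.        ,   1.        ]]), 'origin': array([170.30605504, 554.81910963, 372.8689063 ]), 'attitude': array([-0.13505722, -0.08462848,  0.53072406,  0.8324239 ])}
{'time_s': 0.15, 'joint_pos': array([ 1.01201707e+00,  2.76466513e-01,  1.50583957e+00,  5.18172932e-06,
        1.36068818e+00, -1.21010503e-01]), 'joint_vel': array([-0.00099683, -0.00363928, -0.00280305,  0.00032637, -0.00145326,
       -0.00061638]), 'joint_efforts': array([ 1.21428020e-03, -4.17142224e+01, -2.46032184e+01, -1.46644002e-04,
        7.66288780e-03,  1.88322275e-06]), 'position': array([243.61008484, 520.52889155, 303.22987127]), 'ee_rot': array([ 8.43777211e-01,  5.36693141e-01, -6.33493531e-04,  2.99698962e-04]), 'wrist_force': array([ 0.72664802,  0.58353948, -0.08462567]), 'torque': array([0.01918208, 0.01400992, 0.01187103]), 'grip_width': 0.9985005812911849}
```

View pics/scene0.png

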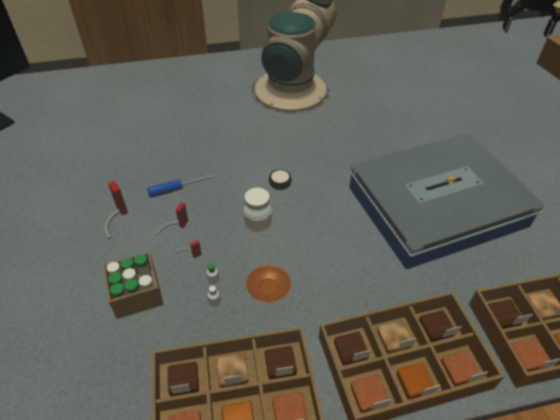

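View pics/side0.png

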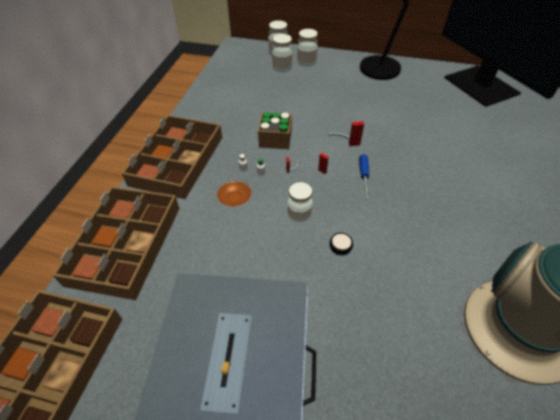

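View pics/wrist0.png

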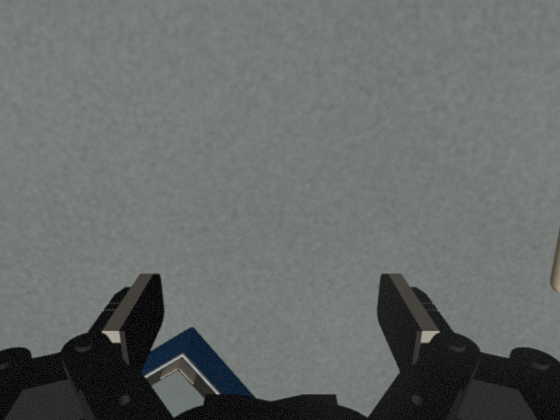

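Three red-paddled pins are visible: large (scene 118,197), middle (182,215) and small (196,248). The middle one matches the description. In the side view the ring is at about (226,367) and in the scene view at (451,181). I'll measure next.

```bash
cat > h.py <<'E'
import numpy as np, cv2
from scipy.spatial.transform import Rotation as R
def ray(c,u,v):
    K=c['intrinsics']; d=np.array([(u-K[0,2])/K[0,0],-(v-K[1,2])/K[1,1],-1.])
    return np.array(c['origin']),R.from_quat(c['attitude']).as_matrix()@d
def bp(c,u,v,depth):
    o,d=ray(c,u,v); return o+d*depth
def atz(c,u,v,z):
    o,d=ray(c,u,v); return o+d*(z-o[2])/d[2]
def proj(c,P):
    K=c['intrinsics']; p=R.from_quat(c['attitude']).as_matrix().T@(np.array(P)-c['origin'])
    return np.array([K[0,2]+K[0,0]*p[0]/-p[2],K[1,2]-K[1,1]*p[1]/-p[2]])
def tri(obs):
    A=np.zeros((3,3));b=np.zeros(3)
    for c,u,v in obs:
        o,d=ray(c,u,v);d=d/np.linalg.norm(d);M=np.eye(3)-np.outer(d,d);A+=M;b+=M@o
    X=np.linalg.solve(A,b)
    return X,[float(np.linalg.norm(proj(c,X)-[u,v])) for c,u,v in obs]
def crop(p,u0,v0,w,h,s,fn):
    cv2.imwrite(fn,cv2.resize(p[v0:v0+h,u0:u0+w],None,fx=s,fy=s,interpolation=cv2.INTER_CUBIC))
E
python3 - <<'E'
from cell import r
from h import *
for n,pts in dict(scene=[(118,197),(182,215),(196,248),(451,181),(281,176),(257,196),(269,285),(420,183)],side=[(357,133),(323,163),(289,164),(226,367),(342,241),(300,190),(234,194)]).items():
    c=r.calibration(n); d=np.load(f"pics/{n}0.npy")
    for u,v in pts: print(n,u,v,bp(c,u,v,d[v,u]).round(0))
p=cv2.imread("pics/scene0.png"); crop(p,90,165,130,100,6,"pics/sc_pins.png"); crop(p,345,130,200,130,4,"pics/sc_case.png")
p=cv2.imread("pics/side0.png"); crop(p,270,110,120,90,6,"pics/si_pins.png"); crop(p,140,270,190,150,4,"pics/si_case.png")
E
```

```text
scene 118 197 [ 407. -482.   59.]
scene 182 215 [ 472. -352.   40.]
scene 196 248 [ 560. -332.   30.]
scene 451 181 [530. 236.  77.]
scene 281 176 [ 377. -112.   20.]
scene 257 196 [ 495. -190.   87.]
scene 269 285 [ 666. -201.    8.]
scene 420 183 [520. 168.  75.]
side 357 133 [ 385. -479.   48.]
side 323 163 [ 459. -345.   38.]
side 289 164 [ 548. -325.   32.]
side 226 367 [527. 235.  87.]
side 342 241 [ 374. -115.   20.]
side 300 190 [ 491. -189.   85.]
side 234 194 [ 669. -210.    4.]
```

View pics/sc_pins.png

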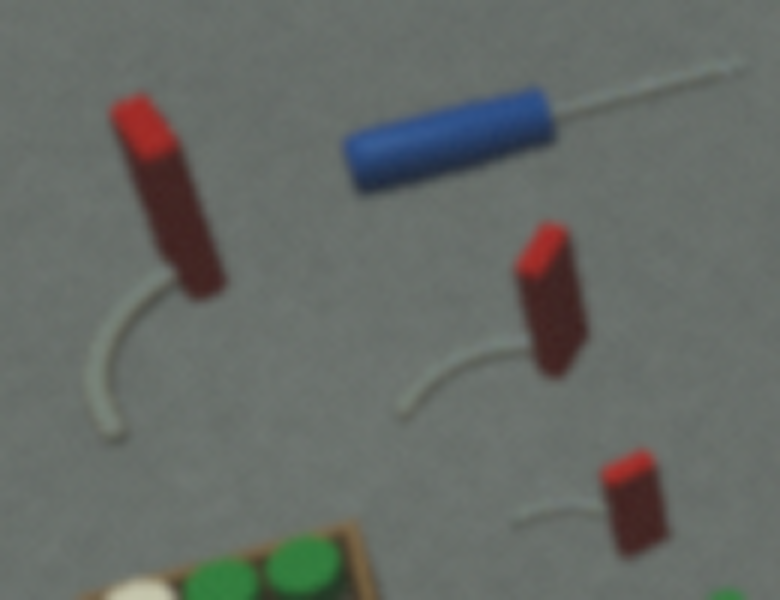

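View pics/sc_case.png

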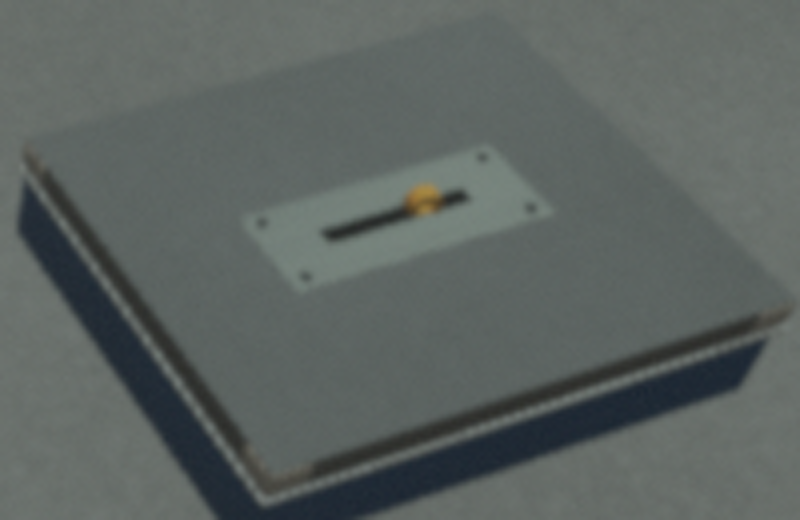

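View pics/si_case.png

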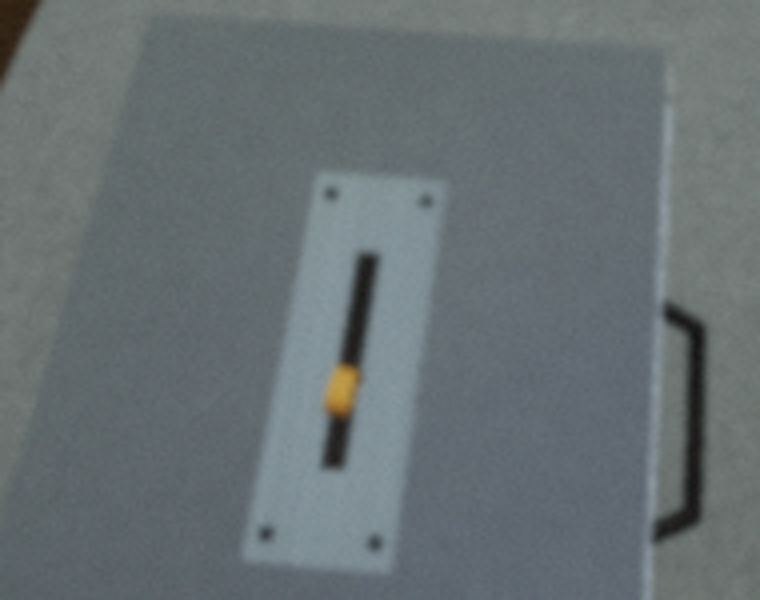

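View pics/si_pins.png

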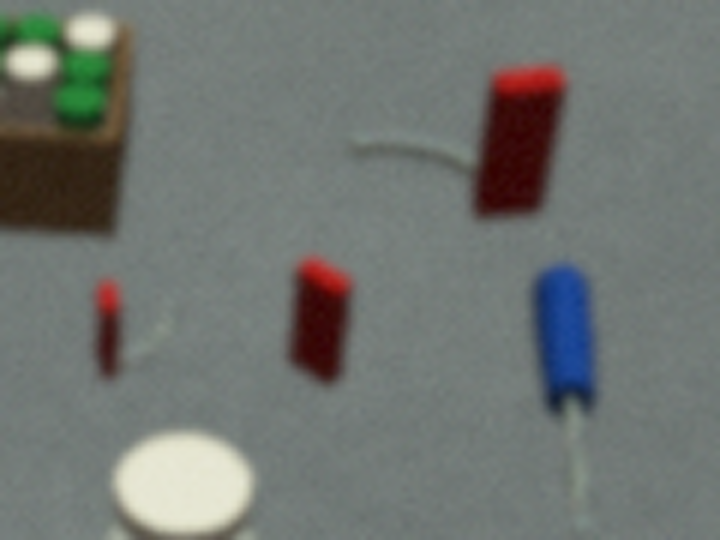

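```bash
python3 - <<'E'
from cell import r
from h import *
S=r.calibration("scene"); D=r.calibration("side")
sc=lambda u,v,a=90,b=165,s=6:((u+.5)/s+a-.5,(v+.5)/s+b-.5)
for nm,a,b in [("large",(146,127),(530,80)),("mid",(543,250),(325,276)),("small",(629,468),(107,296))]:
    print(nm,tri([(S,*sc(*a)),(D,*sc(*b,270,110))]))
for nm,p in dict(A=(518,272),B=(538,278),C=(551,222),D=(570,232)).items(): print(nm,atz(S,*sc(*p),60).round(1))
print("tip",atz(S,*sc(403,412),3.5),"root",atz(S,*sc(533,348),3.5), "mid",atz(S,*sc(448,368),3.5))
for p in [(305,262),(350,290)]: print(atz(D,*sc(*p,270,110),60))
# case
q=lambda u,v:sc(u,v,345,130,4); w=lambda u,v:sc(u,v,140,270,4)
for nm,a,b in [("slot-y",(322,237),(367,252)),("slot+y",(468,195),(333,468)),("screw1",(262,222),(427,201)),("screw2",(305,276),(331,194)),("screw3",(483,157),(376,543)),("screw4",(531,208),(265,534)),("ring",(424,198),(341,390))]:
    print(nm,*[x if isinstance(x,list) else x.round(1) for x in tri([(S,*q(*a)),(D,*w(*b))])],atz(S,*q(*a),75).round(1),atz(D,*w(*b),75).round(1))
E
```

```text
large (array([ 388.14874285, -487.13193515,   76.41451721]), [0.049967962912710426, 0.03930833251397712])
mid (array([ 460.41956859, -352.82057835,   56.3917019 ]), [0.03478642756233761, 0.028321568685165166])
small (array([ 554.63147255, -333.22628109,   41.80325775]), [0.04761624955245762, 0.036328696090621206])
A [ 472.8 -362.    60. ]
B [ 477.2 -355.3   60. ]
C [ 450.8 -348.6   60. ]
D [ 457.2 -342.4   60. ]
tip [ 479.53376342 -412.65451535    3.5       ] root [ 458.45052509 -364.09955241    3.5       ] mid [ 461.6745633  -395.46350742    3.5       ]
[ 470.13334741 -355.86138212   60.        ]
[ 447.84944264 -342.39553347   60.        ]
slot-y [539.3 172.   74.9] [0.3798138020170932, 0.4627098883279596] [538.8 171.4  75. ] [539.8 172.6  75. ]
slot+y [524.8 263.3  75.2] [0.3880903052550152, 0.5326289988923871] [525.2 264.   75. ] [524.3 262.6  75. ]
screw1 [521.  143.7  75.3] [0.19612361962738906, 0.2349669985542207] [521.1 144.1  75. ] [520.8 143.2  75. ]
screw2 [564.5 150.4  75.1] [0.06167150660702929, 0.07184770895020579] [564.3 150.4  75. ] [564.6 150.4  75. ]
screw3 [498.6 285.7  75.6] [0.2624296027279002, 0.3787701429589853] [498.4 286.6  75. ] [498.3 285.2  75. ]
screw4 [542.3 292.7  75.4] [0.038898981846567926, 0.0547397633661373] [542.  293.1  75. ] [542.4 292.5  75. ]
ring [529.4 234.   82.4] [0.2407064779626312, 0.3188530139437856] [522.3 239.1  75. ] [531.3 232.4  75. ]
```

The paddle tops measure about 76, 56 and 42 mm high, so (182,215) is the middle pin: P≈(461,-352), yaw≈-2.11, and its tip is where that pose predicts. The case yaw is about 0.157, with the slot at about (532,218,75). I'll move over the pin and measure it with the wrist camera.

```bash
cat >> h.py <<'E'
def q(yaw): # tool down, tool x at yaw
    return [np.cos(yaw/2),np.sin(yaw/2),0.,0.]
E
python3 - <<'E'
from cell import r
from h import *
print(r.solve_ik([461,-352,250],q(-2.11)), r.solve_ik([461,-352,104],q(-2.11)))
r.gripper_to(0.5)
r.reach([461,-352,250],q(-2.11))
c=r.calibration("wrist"); p,d=r.camera("wrist"); s=r.read_state()
cv2.imwrite("pics/w1.png",p); np.savez("pics/w1.npz",o=c['origin'],a=c['attitude'],K=c['intrinsics'],d=d)
print(s['time_s'],s['position'],s['joint_pos'],c['origin'],proj(c,[461,-352,60]))
E
```

```text
[-7.72059659e-01  3.17817505e-01  1.58157744e+00 -4.44089210e-16
  1.24219771e+00  1.33794034e+00] [-7.72059659e-01  4.59868683e-01  1.76850175e+00 -4.44089210e-16
  9.13222218e-01  1.33794034e+00]
3.8417 [ 461.44358142 -351.37735201  250.09629033] [-7.70843339e-01  3.17653680e-01  1.58157229e+00  1.99887610e-04
  1.24225112e+00  1.33791814e+00] [ 531.59713888 -393.24462526  319.81996972] [270.75608142 194.79577214]
```

View pics/w1.png

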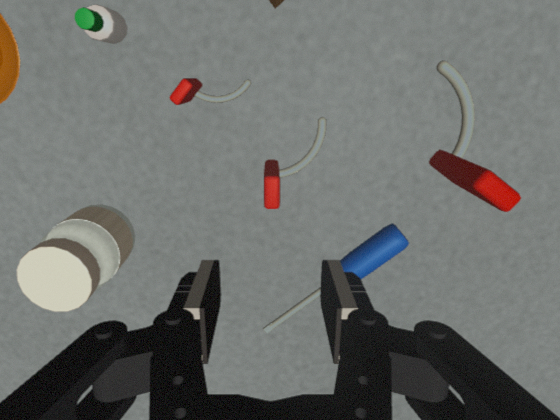

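Wrist view: the middle pin's paddle is at (272,184), with its bar curving to (322,120). The small pin is at (186,90) and the large one at (480,180).

```bash
python3 - <<'E'
from h import *
p=cv2.imread("pics/w1.png"); crop(p,245,105,100,115,6,"pics/w1c.png")
E
```

```text
(no output)
```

View pics/w1c.png

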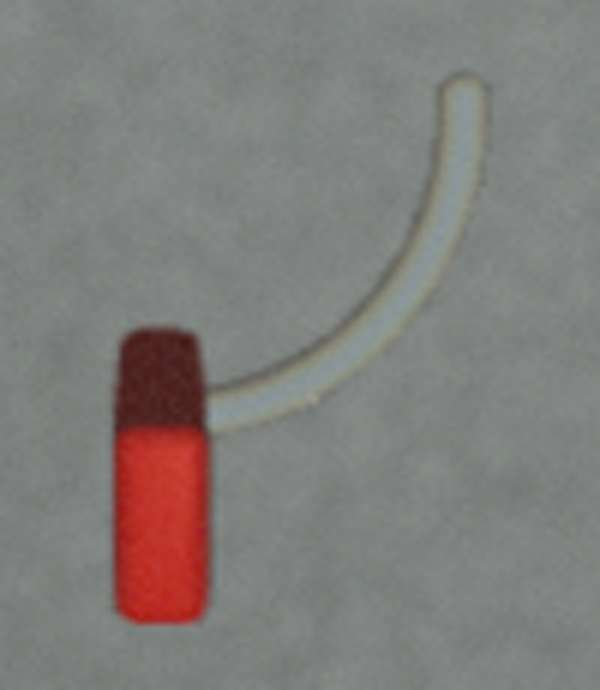

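```bash
python3 - <<'E'
from h import *
from scipy.optimize import least_squares
z=np.load("pics/w1.npz"); c=dict(origin=z['o'],attitude=z['a'],intrinsics=z['K'])
sc=lambda u,v:((u+.5)/6+245-.5,(v+.5)/6+105-.5)
g=lambda a,rr=42:(rr*np.sin(a),42-rr*np.cos(a),3.5)
obs=[((163,430),(0,13,60)),((163,624),(0,-13,60)),((115,525),(-6,0,60)),((210,525),(6,0,60)),((160,327),(0,13,0)),
 ((464,72),tuple(np.array(g(1.65))+np.array([3.5*np.cos(1.65),3.5*np.sin(1.65),0]))),]
# bar centre points, soft: nearest arc
bar=[(464,110),(440,225),(372,328),(290,393)]
B=[atz(c,*sc(*b),3.5) for b in bar]
def res(x):
    X,Y,t,h=x; M=np.array([[np.cos(t),-np.sin(t)],[np.sin(t),np.cos(t)]])
    out=[]
    for (u,v),P in obs:
        w=M@np.array(P[:2])+[X,Y]; d=proj(c,[*w,P[2]*1.0+h])-sc(u,v)
        if P==(0,13,60) or P==(0,-13,60) or P==(0,13,0) or P[2]==3.5: out.append(d[1])
        else: out.append(d[0])
    C=M@[0,42]+[X,Y]
    for b in B:
        bb=b+ (np.array([0,0,0])); out.append((np.linalg.norm(bb[:2]-C)-42)*1.2)
    return out
for fix in (True,False):
    f=(lambda x:res([*x,0])) if fix else res
    s=least_squares(f,[461,-352,-2.11]+([] if fix else [0]))
    print(s.x, np.round(s.fun,2))
E
```

```text
[ 461.64826377 -353.16450279   -2.10698866] [-0.36  1.57 -0.34  0.37 -0.68  0.03 -0.01 -0.25 -0.19  0.95]
[ 460.75513354 -352.68244399   -2.09483818   -4.61205481] [-0.61  0.75 -0.17  0.26 -0.64  0.09  0.61 -0.12 -0.61  0.11]
```

```bash
python3 - <<'E'
from cell import r
from h import *
r.reach([461.4,-353,160],q(-2.105))
r.move_straight([461.4,-353,104],v=100)
s=r.read_state(); print(s['position'],s['wrist_force'],s['time_s'])
r.gripper_to(0.0,60)
s=r.read_state(); print(s['position'],s['wrist_force'],s['torque'],s['grip_width'],s['time_s'])
r.move_straight([461.4,-353,190],v=100)
s=r.read_state(); print(s['position'],s['wrist_force'],s['torque'],s['grip_width'],s['time_s'])
c=r.calibration("wrist"); p,d=r.camera("wrist")
cv2.imwrite("pics/w2.png",p); np.savez("pics/w2.npz",o=c['origin'],a=c['attitude'],K=c['intrinsics'],d=d)
crop(p,190,110,200,190,4,"pics/w2c.png")
E
```

```text
[ 461.95424077 -353.53037785  104.91576043] [-0.06324012  0.61571496  0.01328133] 5.0
[ 461.84399508 -353.40942315  104.8829369 ] [-0.95643178  0.14222351  5.4079897 ] [ 0.00447644  0.04759894 -0.00963732] 0.12870665722096766 5.3833
[ 461.00325322 -352.63197469  189.2514964 ] [ 0.67347806  0.3782919  -0.7276703 ] [-0.04245316  0.00841259 -0.00288797] 0.13202891954455256 6.3917
```

View pics/w2c.png

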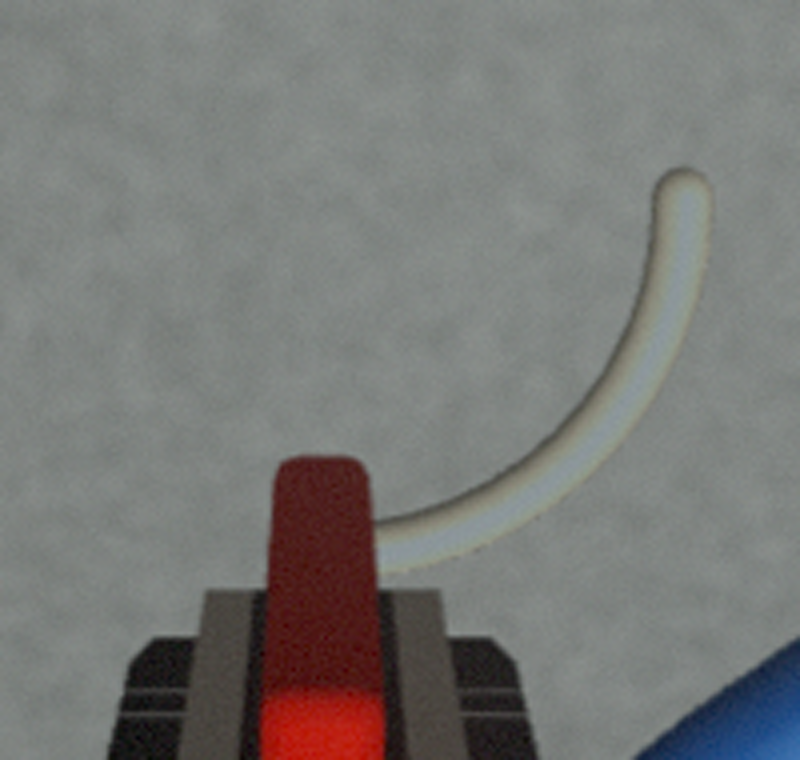

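Pin is gripped (width 0.13 ≈ 11 mm). Next I'll measure its pose in the hand from this view, then carry it to a hover over the ring.

```bash
cat >> h.py <<'E'
from scipy.optimize import least_squares
OFF=[0.,0.,0.]   # pin origin in 'pin axes' relative to TCP axis, and yaw
ZB=104.9         # TCP z - pin underside
def tcp(P,psi,zb,off=None):
    dx,dy,dt=OFF if off is None else off
    g=psi-dt
    M=np.array([[np.cos(g),-np.sin(g)],[np.sin(g),np.cos(g)]])
    xy=np.array(P)-M@[dx,dy]
    return [xy[0],xy[1],zb+ZB],q(g)
def rot(t): return np.array([[np.cos(t),-np.sin(t)],[np.sin(t),np.cos(t)]])
E
python3 - <<'E'
from h import *
from cell import r
# wrist pose at image
z=np.load("pics/w2.npz"); c=dict(origin=z['o'],attitude=z['a'],intrinsics=z['K'])
T=np.array([461.00,-352.63]); g=-2.105; zb=189.25-104.9
sc=lambda u,v:((u+.5)/4+190-.5,(v+.5)/4+110-.5)
Bz=[atz(c,*sc(*b),zb+3.5) for b in [(684,200),(668,300),(618,400),(540,483),(440,538),(390,549)]]
loc=[rot(-g)@(b[:2]-T) for b in Bz]; print(np.round(loc,1))
tipx=rot(-g)@(atz(c,*sc(685,166),zb+3.5)[:2]-T); 
print("tip end",tipx, "expected",42*np.sin(1.65)+3.5*np.cos(1.65),42-42*np.cos(1.65)+3.5*np.sin(1.65))
f=lambda x:[np.linalg.norm(l-x)-42 for l in loc]
s=least_squares(f,[0,42]);print(s.x,s.fun.round(2))
st=r.read_state();print(st['position'],st['time_s'],st['ee_rot'])
E
```

```text
[[42.2 44.9]
 [41.2 32.8]
 [36.1 20.2]
 [27.2  9.3]
 [15.   1.8]
 [ 8.8  0.3]]
tip end [41.97613069 48.85543603] expected 41.591408084241024 48.81210492947154
[ 0.12638142 41.37456114] [ 0.19 -0.02 -0.26 -0.05  0.24 -0.04]
[ 460.99974767 -352.6019547   189.11093911] 6.4417 [-4.95408945e-01  8.68659351e-01  9.14641855e-04 -2.69720207e-04]
```

```bash
sed -i 's/^OFF=.*/OFF=[0.2,-0.3,0.]/' h.py; cat >> h.py <<'E'
PHI=0.157
def Pof(Rg,psi,phi=PHI):
    C=np.array(Rg)+rot(phi)@[0,42]
    return C+rot(psi)@[0,-42]
E
python3 - <<'E'
from cell import r
from h import *
Rg=[529.4,234]; psi=PHI-2.05
p,qq=tcp(Pof(Rg,psi),psi,150)
j=r.solve_ik(p,qq); print(p,j)
for a in (-2.05,-1.5,-1,-.6,-.3): 
    pp,q2=tcp(Pof(Rg,PHI+a),PHI+a,76); print(a,r.solve_ik(pp,q2))
r.move_straight([461,-352.6,255],v=200)
r.reach(p,qq)
p2,_=tcp(Pof(Rg,psi),psi,110); r.move_straight(p2,v=100); r.pause(0.2)
s=r.read_state(); print(s['position'],p2,s['joint_pos'],s['time_s'],s['wrist_force'])
for n in ("wrist","scene","side"):
    c=r.calibration(n); pi,d=r.camera(n); cv2.imwrite(f"pics/{n}3.png",pi)
    np.savez(f"pics/{n}3.npz",o=c['origin'],a=c['attitude'],K=c['intrinsics'],d=d); print(n,proj(c,[529.4,234,79]))
E
```

```text
[np.float64(483.34227307747256), np.float64(288.8777632732721), 254.9] [ 4.15139620e-01  2.89755025e-01  1.61065799e+00 -4.44089210e-16
  1.24117964e+00  2.30813962e+00]
-2.05 [ 4.15139620e-01  3.53654098e-01  1.71666657e+00 -4.44089210e-16
  1.07127198e+00  2.30813962e+00]
-1.5 [ 3.78210961e-01  3.37215525e-01  1.74343240e+00 -4.44089210e-16
  1.06094472e+00  1.72121096e+00]
-1 [ 3.40680329e-01  3.36861785e-01  1.74400406e+00 -4.44089210e-16
  1.06072681e+00  1.18368033e+00]
-0.6 [ 3.15723889e-01  3.46885187e-01  1.72773527e+00 -4.44089210e-16
  1.06697219e+00  7.58723889e-01]
-0.3 [ 3.02989088e-01  3.59292598e-01  1.70739638e+00 -4.44089210e-16
  1.07490367e+00  4.45989088e-01]
[483.82510714 289.03394703 215.71674165] [np.float64(483.34227307747256), np.float64(288.8777632732721), 214.9] [ 4.15056828e-01  3.21213926e-01  1.66907628e+00 -2.06938150e-05
  1.14958967e+00  2.30814753e+00] 9.9583 [ 0.52929318  0.40878708 -0.39558541]
wrist [339.84461051 117.45272286]
scene [450.42466226 180.35368577]
side [225.36395738 367.59253758]
```

View pics/wrist3.png

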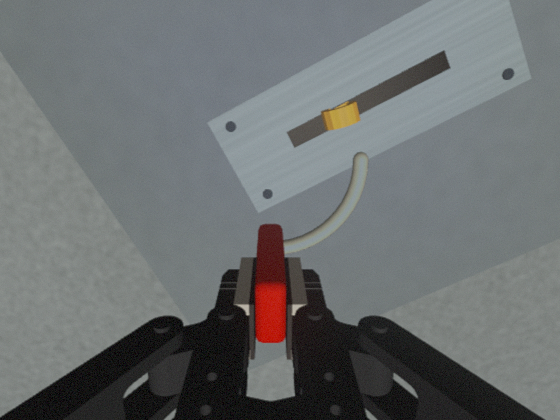

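View pics/scene3.png

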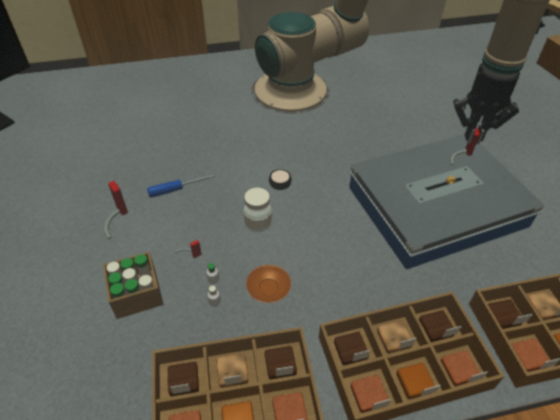

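The wrist view shows the ring at (341,115) and the pin tip at (361,157). The predicted ring position was (340,117), so they agree. I'll refine in a crop.

```bash
python3 - <<'E'
from h import *
p=cv2.imread("pics/wrist3.png"); crop(p,275,75,120,110,7,"pics/w3c.png")
E
```

```text
(no output)
```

View pics/w3c.png

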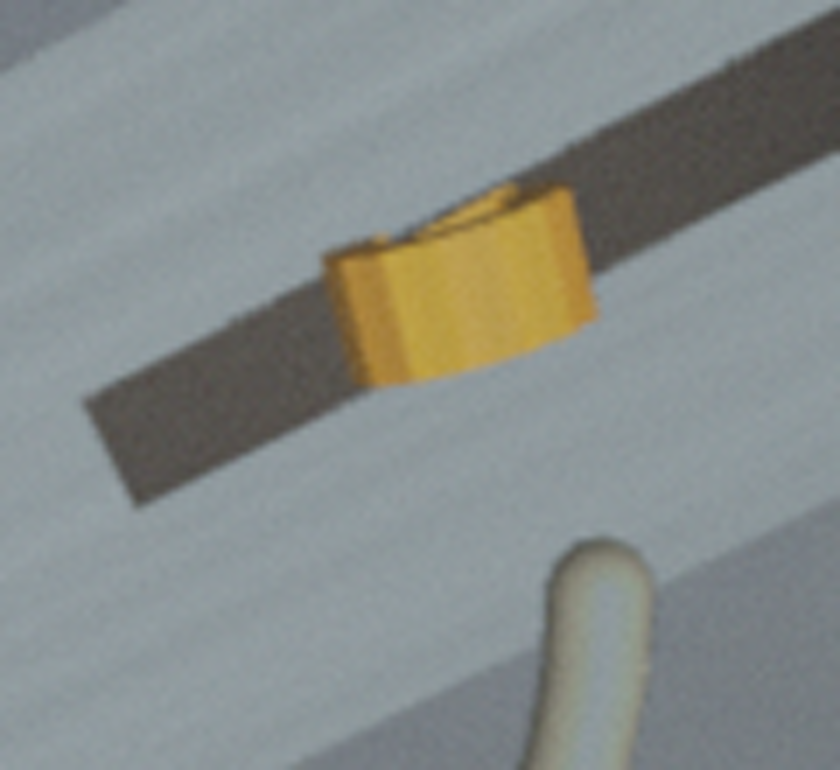

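```bash
python3 - <<'E'
from h import *
z=np.load("pics/wrist3.npz"); c=dict(origin=z['o'],attitude=z['a'],intrinsics=z['K'])
sc=lambda u,v:((u+.5)/7+275-.5,(v+.5)/7+75-.5)
N1,N2,F1,F2=[atz(c,*sc(*p),79.5)[:2] for p in [(365,388),(597,320),(325,262),(572,187)]]
print(N1,N2,F1,F2,"ctr",(N1+N2+F1+F2)/4,"w",np.linalg.norm(N1-N2),"len",np.linalg.norm((N1+N2-F1-F2)/2))
a=(F1+F2-N1-N2)/2; b=N1-N2; b=F1-N1+0
print("axis",np.arctan2(a[1],a[0]),"perp",np.arctan2(*(N2-N1)[::-1])+np.pi/2,np.arctan2(*(F2-F1)[::-1])+np.pi/2)
S=[atz(c,*p,75)[:2] for p in [sc(86,400),sc(138,507),(446,50),(450,68)]]
m1=(S[0]+S[1])/2; m2=(S[2]+S[3])/2
print("slot",m1,m2,np.linalg.norm(m2-m1),(m1+m2)/2,np.arctan2(*(m1-m2)[::-1])-np.pi/2)
for s in [(230,127),(267,194),(508,74)]: print(atz(c,*s,75))
# pin in hand
T=np.array([483.82,289.03]); g=PHI-2.05; zb=215.72-ZB
print("tip end",rot(-g)@(atz(c,*sc(600,537),zb+3.5)[:2]-T), "cap centre",rot(-g)@(atz(c,*sc(601,590),zb+3.5)[:2]-T))
E
```

```text
[525.24543458 242.59159972] [524.6207367  224.20211564] [535.43632116 242.91966297] [534.88081386 223.58932281] ctr [530.04582657 233.32567528] w 18.400091635689325 len 10.226472858438518
axis -0.01392165141281106 perp -0.033957328131285935 -0.0287296781017925
slot [525.80048427 262.77940047] [539.99101924 171.73832796] 92.14037208049855 [532.89575176 217.25886421] 0.1546253798877042
[542.95939394 292.64595311  75.        ]
[499.56721661 285.52016547  75.        ]
[522.55361786 142.77593831  75.        ]
tip end [41.68106103 48.97338907] cap centre [42.02286001 45.4318797 ]
```

The ring centre is at about (530.1,233.3) with its axis yawed about -0.02. The slot length of 92.1 mm checks. I'll approach the mouth, then touch the lid gently to find the height.

```bash
sed -i 's/^OFF=.*/OFF=[0.1,0.,0.]/' h.py; cat >> h.py <<'E'
RG=np.array([530.15,233.35]); PR=-0.02
E
python3 - <<'E'
from cell import r
from h import *
psi=PR-2.0
def go(zb,v):
    p,qq=tcp(Pof(RG,psi,PR),psi,zb); r.move_straight(p,v=v,frame=qq); return p
go(110,60); r.pause(.1); go(80,60); r.pause(0.15)
s=r.read_state(); f0=s['wrist_force']; print(f0,s['position'],s['time_s'])
for z in np.arange(79,72,-0.5):
    p=go(z,20); s=r.read_state(); df=s['wrist_force']-f0
    print(z,np.round(s['position']-np.array(p),2),df.round(2),round(s['position'][2]-ZB,2))
    if df[2]>3: break
print(s['time_s'])
E
```

```text
[-0.14921985 -0.14427619 -0.70275239] [493.51252432 293.79435354 185.31289217] 11.3417
79.0 [0.01 0.02 0.13] [-0.28 -0.86 -0.46] 79.13
78.5 [-0.02 -0.04  0.  ] [ 0.64 -0.23  0.43] 78.5
78.0 [-0.02 -0.01 -0.02] [ 0.43 -0.12  0.14] 77.98
77.5 [-0.02 -0.02 -0.07] [ 0.61  0.15 -0.18] 77.43
77.0 [-0.03 -0.03 -0.03] [0.42 0.63 0.16] 76.97
76.5 [-0.02 -0.01 -0.06] [-0.09 -0.26 -0.47] 76.44
76.0 [-0.   -0.01 -0.04] [ 0.25 -0.03  0.43] 75.96
75.5 [-0.02 -0.02 -0.04] [0.79 0.32 0.63] 75.46
75.0 [0.05 0.03 0.03] [-0.97  0.88 -0.21] 75.03
74.5 [0.09 0.02 0.46] [-1.35 -0.    4.54] 74.96
13.8417
```

The lid contact came at 75.0, so the height calibration holds. I'll lift to 0.6 mm above the lid and look at the alignment.

```bash
python3 - <<'E'
from cell import r
from h import *
psi=PR-2.0
p,qq=tcp(Pof(RG,psi,PR),psi,75.6); r.move_straight(p,v=20,frame=qq); r.pause(.15)
s=r.read_state(); print(s['position']-np.array(p),s['wrist_force'],s['time_s'],s['ee_rot'])
c=r.calibration("wrist"); pi,d=r.camera("wrist"); cv2.imwrite("pics/wrist4.png",pi)
np.savez("pics/wrist4.npz",o=c['origin'],a=c['attitude'],K=c['intrinsics'],d=d)
crop(pi,280,60,160,150,5,"pics/w4c.png"); print(proj(c,[*RG,79]))
E
```

```text
[-0.09714041 -0.04008031 -0.3251551 ] [-0.4196713   0.34913727 -0.90134261] 14.2417 [-5.31845095e-01  8.46841623e-01  5.20158063e-05 -2.39632479e-04]
[354.23001379 127.86198588]
```

View pics/w4c.png

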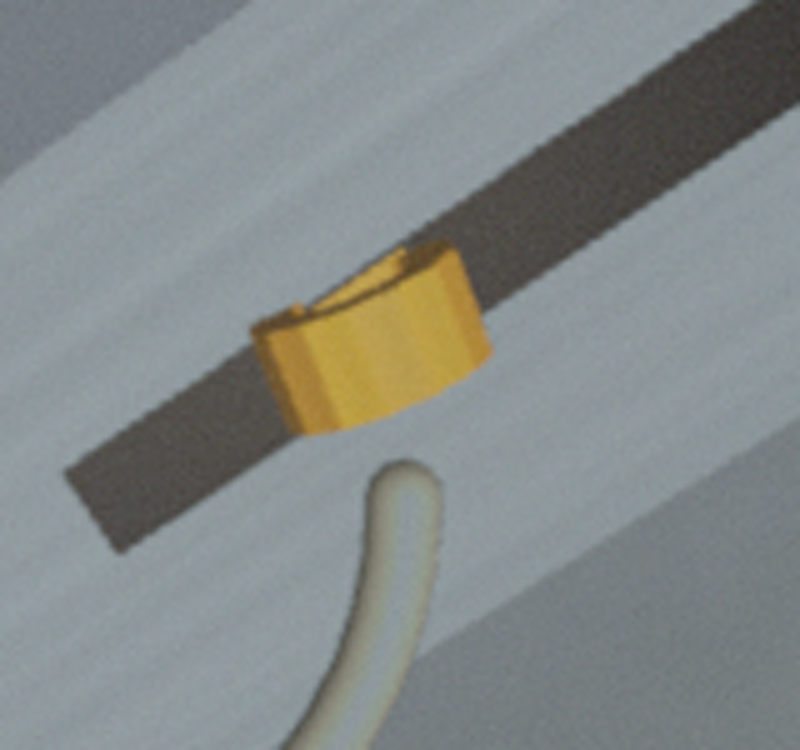

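Relative alignment in the picture agrees: the tip sits about 2.4 mm to the +y side of the bore axis, and the arc predicts 2.6 mm. I'll start feeding with force monitoring.

```bash
cat > feed.py <<'E'
from cell import r
from h import *
import sys
def feed(a0,a1,zb,f0,lim=6,step=0.05,v=25,rg=RG,pr=PR):
    n=max(1,int(round(abs(a1-a0)/step)))
    for a in np.linspace(a0,a1,n+1)[1:]:
        psi=pr+a; p,qq=tcp(Pof(rg,psi,pr),psi,zb); r.move_straight(p,v=v,frame=qq)
        s=r.read_state(); df=s['wrist_force']-f0
        print(round(a,2),np.round(s['position']-np.array(p),2),df.round(1),s['torque'].round(2))
        if np.linalg.norm(df)>lim: print("STOP"); break
    return a
E
python3 - <<'E'
from feed import *
f0=r.read_state()['wrist_force']
a=feed(-2.0,-1.5,75.7,f0); r.pause(.1)
s=r.read_state(); print(a,s['wrist_force'],s['time_s'],s['position'][2]-ZB)
c=r.calibration("wrist"); pi,d=r.camera("wrist"); cv2.imwrite("pics/wrist5.png",pi)
crop(pi,260,60,160,150,5,"pics/w5c.png")
E
```

```text
-1.95 [-0.04 -0.05 -0.11] [-0.9  0.2 -0.1] [ 0.01  0.   -0.02]
-1.9 [ 0.02  0.03 -0.01] [-0.8  0.1  0.2] [-0.01  0.01  0.02]
-1.85 [0.02 0.06 0.01] [-0.9 -0.6 -1. ] [ 0.02 -0.03 -0.05]
-1.8 [0.02 0.09 0.02] [-0.4 -1.1 -0.3] [ 0.02  0.   -0.02]
-1.75 [0.03 0.08 0.01] [ 0.  -0.2  0.5] [0.01 0.   0.04]
-1.7 [ 0.03  0.07 -0.  ] [-0.  -0.9  0.3] [ 0.04  0.03 -0.03]
-1.65 [0.03 0.06 0.03] [-1.1 -0.6 -0.2] [0.05 0.02 0.01]
-1.6 [0.02 0.08 0.  ] [-0.6 -0.1  0.2] [-0.02  0.02  0.  ]
-1.55 [ 0.02  0.07 -0.  ] [-0.3 -0.6 -1.3] [ 0.02 -0.01 -0.  ]
-1.5 [0.01 0.08 0.  ] [-0.6 -1.4 -0.4] [ 0.    0.04 -0.01]
-1.5 [-0.08433455 -0.05349246 -1.08315758] 16.8917 75.73529113556859
```

View pics/w5c.png

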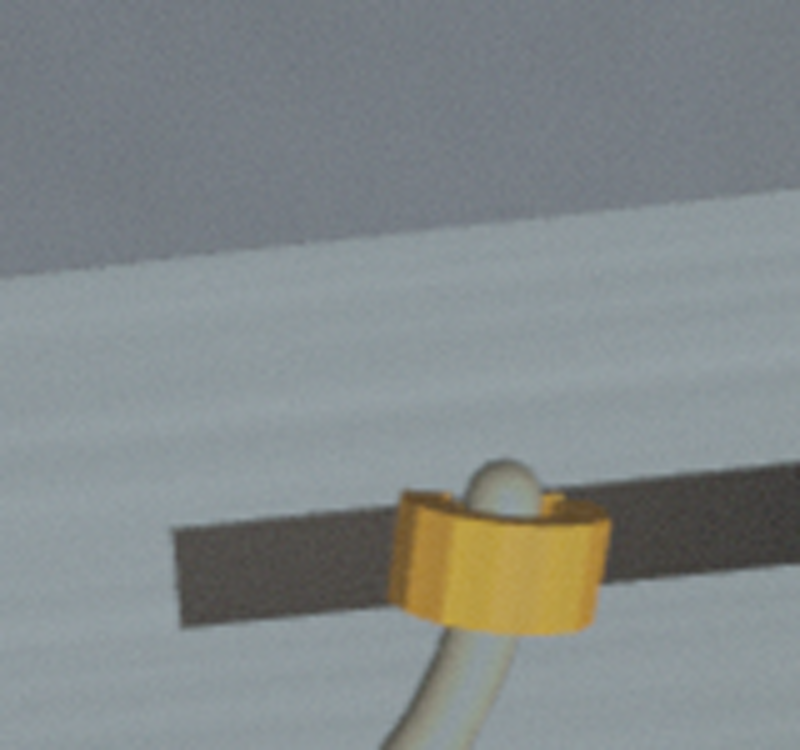

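The tip has come cleanly out of the far side of the ring at (505,470) in the crop, with almost no force. Continuing.

```bash
python3 - <<'E'
from feed import *
f0=np.array([-.2,.2,-.9])
a=feed(-1.5,-0.46,75.7,f0,step=0.065,v=30)
if a>-0.47: a=feed(a,-0.24,75.7,f0,lim=3.5,step=0.02,v=15)
s=r.read_state(); print(a,s['wrist_force'],s['time_s'],s['position'][2]-ZB)
c=r.calibration("wrist"); pi,d=r.camera("wrist"); cv2.imwrite("pics/wrist6.png",pi)
np.savez("pics/wrist6.npz",o=c['origin'],a=c['attitude'],K=c['intrinsics'],d=d)
crop(pi,190,130,200,190,4,"pics/w6c.png")
E
```

```text
-1.44 [-0.    0.01 -0.02] [-0.  -0.9 -0. ] [0.03 0.02 0.07]
-1.37 [0.01 0.07 0.  ] [ 1.  -0.2  0.7] [-0.01  0.05 -0.05]
-1.3 [-0.    0.07  0.01] [-0.3 -0.4 -0.2] [ 0.06 -0.02 -0.03]
-1.24 [ 0.02  0.09 -0.01] [-0.1 -0.5  1.3] [-0.01  0.01  0.  ]
-1.18 [-0.    0.09 -0.01] [-0.1 -0.7 -0.4] [ 0.01 -0.05  0.01]
-1.11 [ 0.    0.06 -0.  ] [ 0.2 -0.5  0.8] [-0.    0.03  0.03]
-1.04 [ 0.01  0.07 -0.  ] [-0.8 -0.4  0.2] [ 0.02  0.04 -0.  ]
-0.98 [-0.04  0.11  0.01] [ 0.2 -1.   0.3] [ 0.03  0.07 -0.02]
-0.92 [-0.04  0.09 -0.  ] [ 0.  -1.   0.5] [-0.02 -0.05 -0.02]
-0.85 [-0.04  0.06  0.  ] [0.  0.2 1. ] [0.02 0.07 0.05]
-0.78 [-0.05  0.07 -0.01] [ 0.6 -0.4  0.6] [ 0.03  0.01 -0.  ]
-0.72 [-0.07  0.09 -0.02] [-0.2 -1.1  0.5] [ 0.    0.01 -0.01]
-0.66 [-0.06  0.08  0.01] [ 0.  -0.2  0.6] [ 0.01  0.06 -0.02]
-0.59 [-0.07  0.06  0.01] [ 0.2 -1.3  0.2] [-0.02 -0.    0.02]
-0.52 [-0.08  0.05 -0.01] [-0.4  1.5  0.3] [-0.02  0.03 -0.02]
-0.46 [-0.06  0.05  0.01] [ 0.3  0.1 -0.3] [ 0.   -0.01 -0.  ]
-0.44 [-0.08  0.04 -0.  ] [0.2 0.3 0.9] [ 0.01  0.01 -0.  ]
-0.42 [-0.02  0.01 -0.01] [ 0.8 -0.3  0.1] [-0.07 -0.02  0.05]
-0.4 [ 0.02 -0.02  0.  ] [ 0.2 -0.  -0.3] [-0.02  0.   -0.01]
-0.38 [ 0.01 -0.    0.  ] [ 1.5 -0.6 -0.4] [-0.    0.08 -0.02]
-0.36 [0.01 0.01 0.01] [-0.5  0.4  0.4] [-0.01  0.03  0.01]
-0.34 [ 0.02 -0.   -0.  ] [ 0.1  0.1 -0.1] [-0.02 -0.02  0.01]
-0.32 [-0.06 -0.01 -0.01] [-0.4 -1.2  0.8] [-0.01  0.05 -0.01]
-0.3 [-0.34  0.04 -0.05] [-0.7 -0.5  0.5] [0.09 0.19 0.02]
-0.28 [-0.57  0.15 -0.08] [-4.5  1.1  1.4] [0.2  0.47 0.05]
STOP
-0.27999999999999997 [-4.66498397  1.34478932  0.54517907] 23.1917 75.6239128944793
```

View pics/w6c.png

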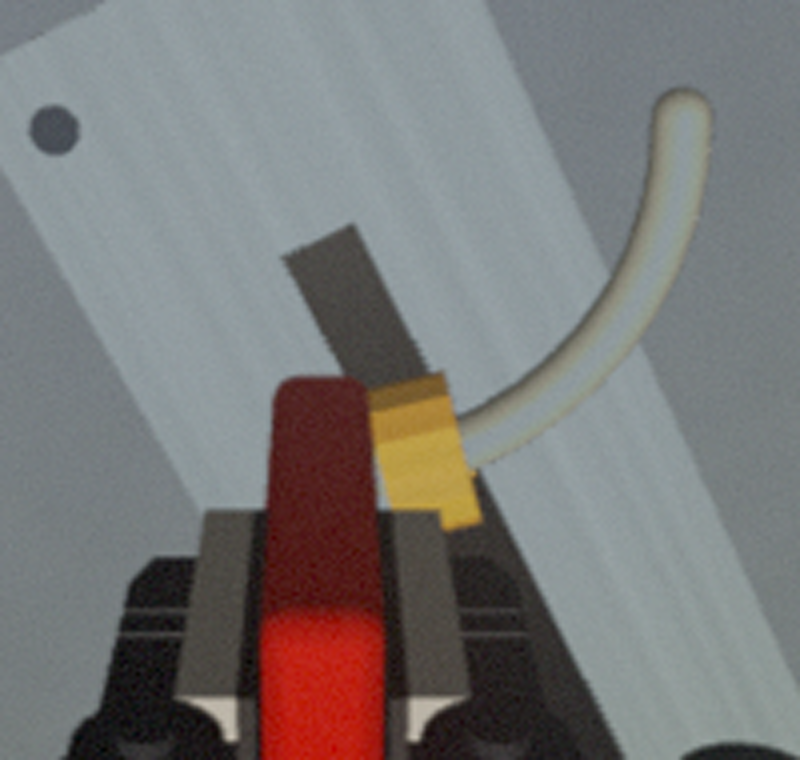

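The paddle met the ring at a≈-0.3, with 4.7 N, and the picture shows it touching the ring's near end. I'll relieve the load, lower onto the lid, release and retract.

```bash
python3 - <<'E'
from feed import *
psi=PR-0.30
for zb in (75.5,75.0,74.9):
    p,qq=tcp(Pof(RG,psi,PR),psi,zb); r.move_straight(p,v=15,frame=qq)
    s=r.read_state(); print(zb,s['position']-np.array(p),s['wrist_force'],s['torque'])
r.gripper_to(0.35); r.pause(.2)
p,qq=tcp(Pof(RG,psi,PR),psi,74.9)
r.move_straight([p[0],p[1],p[2]+90],v=60); r.pause(.1)
s=r.read_state(); print(s['time_s'],s['grip_width'],s['position'])
c=r.calibration("wrist"); pi,d=r.camera("wrist"); cv2.imwrite("pics/wrist7.png",pi)
np.savez("pics/wrist7.npz",o=c['origin'],a=c['attitude'],K=c['intrinsics'],d=d)
print(proj(c,[*RG,79]))
pi,d=r.camera("scene"); crop(pi,380,120,130,100,6,"pics/s7c.png")
E
```

```text
75.5 [-0.09727415  0.03642023 -0.02297063] [-2.62725575  0.85396531 -0.56743989] [0.19493168 0.36719399 0.03038005]
75.0 [-0.10134523  0.04489124  0.00529407] [-2.78757093  0.62673843  0.69435882] [0.19211867 0.49227078 0.04732848]
74.9 [-0.10030053  0.05971472  0.08760913] [-4.06533387  0.73223433  2.02911824] [0.25154673 0.53892953 0.06819734]
26.2667 0.349915282885056 [517.5475408  235.44596479 269.42425965]
[287.6117027  191.53993907]
```

View pics/wrist7.png

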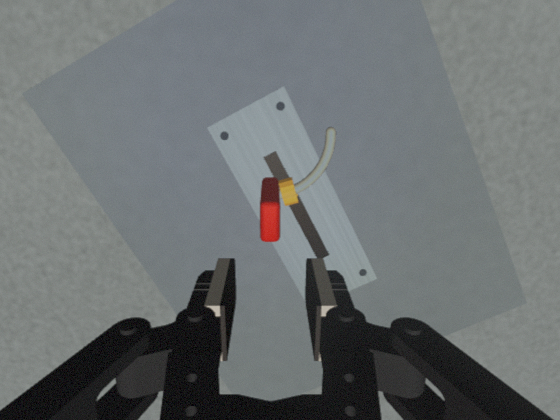

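View pics/s7c.png

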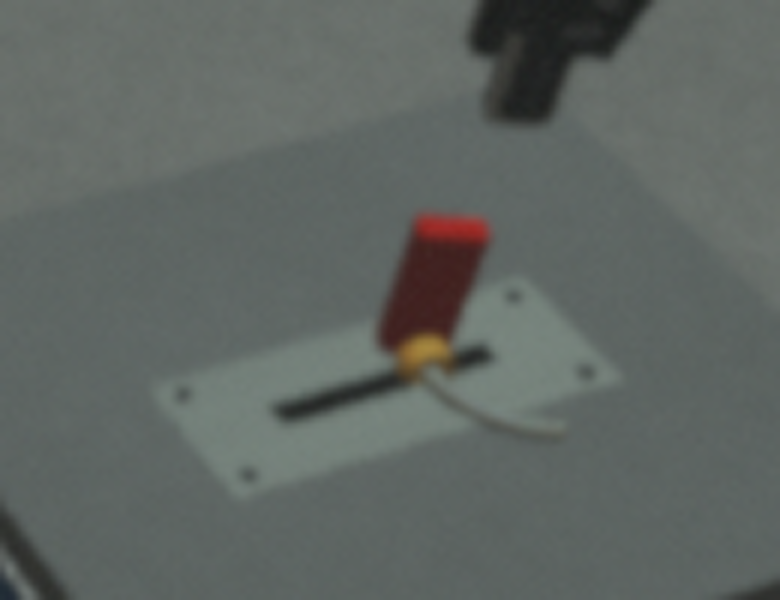

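The pin is standing through the ring, released, with the paddle against the ring. I'll check the neck-to-ring distance and the tilt quantitatively.

```bash
python3 - <<'E'
from h import *
p=cv2.imread("pics/wrist7.png"); crop(p,240,110,120,145,5,"pics/w7c.png")
E
```

```text
(no output)
```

View pics/w7c.png

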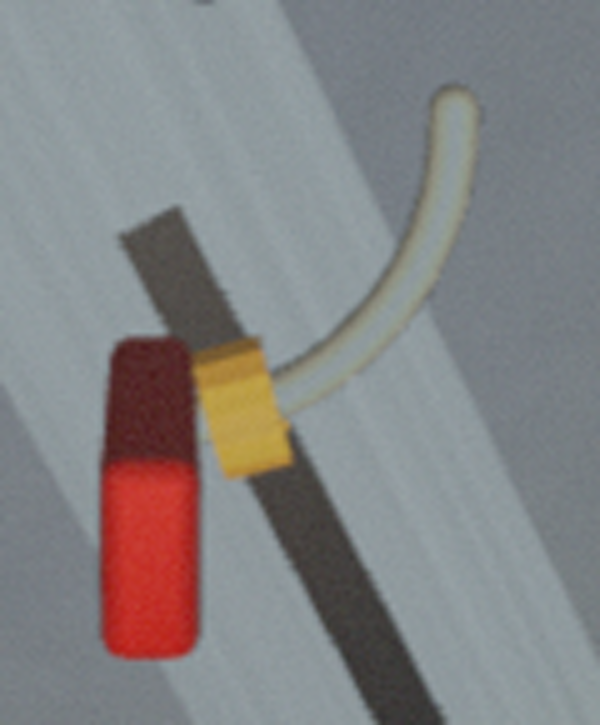

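```bash
python3 - <<'E'
from h import *
z=np.load("pics/wrist7.npz"); c=dict(origin=z['o'],attitude=z['a'],intrinsics=z['K'])
sc=lambda u,v:((u+.5)/5+240-.5,(v+.5)/5+110-.5)
psi=PR-.3
W=lambda u,v,h:atz(c,*sc(u,v),h)[:2]
# pin origin estimates
print("paddle top ctr",(W(150,462,135)+W(150,658,135))/2,"expected",Pof(RG,psi,PR))
tip=W(456,88,78.5); B=[W(455,120,78.5),W(444,200,78.5),(W(402,280,78.5)),W(350,345,78.5)]
C=least_squares(lambda x:[np.linalg.norm(b-x)-42 for b in B]+[np.linalg.norm(tip-x)-np.hypot(41.59,6.81)],RG+[0,42]).x
t=np.arctan2(*(tip-C)[::-1])-np.arctan2(6.81,41.59); 
neck=C+rot(t)@[42*np.sin(.3),-42*np.cos(.3)]
ring=(W(193,358,79.5)+W(230,480,79.5)+W(259,338,79.5)+W(293,462,79.5))/4
print("C",C,"yaw",t,"cmd",psi,"neck",neck,"ring",ring,"dist",np.linalg.norm(neck-ring), np.linalg.norm(neck-RG))
E
```

```text
paddle top ctr [517.47185108 235.93734473] expected [517.77814846 235.47371272]
C [530.6864374  276.02568809] yaw -0.3532708994704916 cmd -0.32 neck [528.45011767 234.08526756] ring [530.680006  233.2592166] dist 2.3779743814330576 1.8520848551473412
```

```bash
python3 - <<'E'
from cell import r
r.job_done(); print(r.read_state()['time_s'])
E
```

```text
the job is handed in; nothing more can be done
the job is handed in; nothing more can be done
```

The pin is threaded through the ring with its paddle home against it, released and lying flat on the lid. I handed the job in at about 26 s; it reports no verdict.

- **Pin choice:** I took the middle-sized pin by its paddle. Its top measured about 56 mm high, against 76 and 42 mm for the two look-alikes.
- **Feeding:** I found the ring with the wrist camera, about 16 mm toward +y along the slot, and touched the lid with the pin to set the height (contact at 75.0 mm). The bar then followed its own curve with no more than about 2 N at the wrist. The paddle met the ring with a peak reading of about 5 N.
- **Last checks:** The neck point measured about 2 mm from the bore middle, within the 5.5 mm limit. The paddle top stood within about 0.6 mm of where an upright pin puts it, and the gripper was about 90 mm clear above.
- **What disagreed:** The measured pin yaw was -0.35 rad against -0.32 commanded, which is inside the ring's play. Before the grasp, the two-view height of the paddle top read 56 mm against the stated 60 mm.
- **Not checked:** I did not re-measure the bystanders afterwards. The arm never worked close to them and carried the pin well above their height.

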